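Shim the well plate on the alignment stage and hold it flush

TASK

Release the stage by pressing the three keys of its control pad fully down one at a time, from the largest key to the smallest. Then stand the steel spacer upright on the stage bed in the gap between the well plate and the end stop where the gap is wide enough for it, and let go of it. Last, with the fingers push the well plate by its thumb boss along the bed towards the fence until it is flush against the spacer and the long stop, and finish while still holding it pressed there, leaving the bench's other things undisturbed.

Things in the scene. Friction and masses are not known exactly. Their poses are not given: they have to be found in the camera images.
- key_large_top (a point): centre of the top of the largest key: round, white, 32 mm diameter, in a grey collar of 48 mm. Its top is 36 mm above the table when up; the collar's top, 30 mm, is level with a fully pressed key. The three keys stand in a row 50 mm apart, in any order, on a white pad (165 x 64 x 18 mm, fixed) on the table to the robot's right
- key_medium_top (a point): centre of the top face of the middle-sized key, 22 mm diameter, collar 38 mm diameter, otherwise like the largest
- key_small_top (a point): centre of the top face of the smallest key, 14 mm diameter, collar 30 mm diameter, otherwise like the largest
- key_large (a joint): travel of the largest key: 0 up, 0.006 m fully down; a spring resists with 1.5 N at first and 5 N when fully down. It springs back when let go
- key_medium (a joint): travel of the middle-sized key, likewise
- key_small (a joint): travel of the smallest key, likewise
- stage: fixed alignment stage: aluminium bed 200 x 200 mm, 12 mm thick; origin at the centre of its underside, x across the bed to the fence (away from the robot), y along it. Fence face at x = 86 mm, fence 160 mm long, top 20 mm above the bed. Three steel stops stick out of it at y = -45, 0 and 45 mm, each 30 mm wide, 16 mm high. The bed is bare between the plate and the robot
- stop_long: long end stop, sticking out 30 mm from the fence, at the other end from the short one; origin at bed level on the fence face at mid width; axes as the stage's, so its face is at x = -30 mm
- stop_short: short end stop, sticking out 14 mm from the fence; at the stage's y = 45 or -45 mm; origin at bed level on the fence face at mid width, axes as the stage's, so its face is at x = -14 mm. Gap from it to the plate about 20 to 25 mm, the other gaps are too narrow for the spacer. Stop and spacer together reach as far as the long stop
- stop_mid (a point): centre of the front face of the fixed middle stop, which sticks out 25 mm from the fence half-way along it: the gap there is too narrow for the spacer, and the plate never touches it
- plate_center (a point): centre of the white 12-well plate (two rows of six): a loose solid slab 38 mm (its x) by 127 mm (its y, along the fence) by 14 mm high, about 0.12 kg, flat on the bed; this point is 7 mm above the bed. Its x points to the fence within about 2 degrees. The edge facing the robot has at its middle a round thumb boss (20 mm diameter, as high as the plate) standing out 5 mm, to push on
- spacer_center (a point): centre of the loose steel spacer, half-way up its 60 mm height, standing upright on the table to the right of the stage. Its foot is 16 mm thick (its x) by 28 mm wide (its y) and 22 mm high; above it a stem 12 mm (x) by 20 mm (y) goes up to the top. About 0.12 kg. It goes in with its 16 mm across the gap
- petri: bystander, leave alone: closed petri dish, 60 mm diameter, 15 mm high, near the robot; origin at the centre of its underside
- jar: bystander, leave alone: small jar, 40 mm diameter, 45 mm high, beyond the spacer; origin at the centre of its underside
- wash_bottle: bystander, leave alone: white bottle, 66 mm diameter, 170 mm high, beyond the stage; origin at the centre of its underside
- beaker: bystander, leave alone: glass beaker, 70 mm diameter, 90 mm high, beyond the stage to the left; origin at the centre of its underside
- glasses: bystander, leave alone: safety glasses, about 130 x 140 mm, 40 mm high, left of the stage; origin near the middle
- slide_box: bystander, leave alone: grey box 85 x 50 x 32 mm, right of the control pad; origin at the centre of its underside
- pen: bystander, leave alone: marker pen 120 mm long, 12 mm thick, lying to the left of the robot; origin at the centre of its underside
Things that resemble listed ones, but are neither listed nor needed, are in the scene too. What is shaped like the part that bears spacer_center but black is not meant.

How it is judged:
By the outcome, as a careful person would: the job done as asked, in the order asked, and still so for the second after the job is handed in, while the arm keeps its last pose, push and grip.
It also fails if it takes over 67 s, if anything falls off the work surface, if the arm or the gripper's body presses on something with over 40 N, if the wrist force passes 120 N, or if a joint passes its speed limit or range.

ROBOT

A 6-joint arm with a two-finger parallel gripper is mounted at the origin on the work surface. World frame = base frame: x ahead of the robot, y to its left, z up, the work surface at z = 0. Lengths are in m, angles in rad, forces in N, time in s.
With the tool pointing down it reaches from about 0.3 to 0.775 m from the base axis. Payload 14.6 kg.
Tool frame: the origin (TCP) lies midway between the tips of the shut fingers; the grasp point (between the pads) lies 19 mm behind it; z points along the fingers, y is the line along which they close (so a half turn about z gives the same grasp; the last joint's range is limited). The gripper opens to 94 mm and grips with 3 to 60 N. Pads are 16 mm wide; open, the fingers measure 119 mm over their backs; the gripper's body (75 mm by 177 mm) begins 78 mm behind the grasp point.
Start: joints at [-1.295, 0.3, 1.521, -0, 1.321, -0.067], TCP at [0.185, -0.518, 0.182] pointing down, gripper open.
Joint ranges: [-3.03, 3.03], [-0.79, 2.21], [0.23, 2.52], [-1.04, 4.18], [0, 3.07], [-2.55, 2.55]. Speed limits (rad/s): [2.22, 2.22, 2.57, 3.14, 3.14, 3.14].

INTERFACE

Orientations are given as a unit quaternion [x, y, z, w].
In Python, from station import sensors, cams, job, nets gives the robot as it stands.
- The arm moves only by the shell command python3 -m pendant 'ROWS' [OPENING] [FORCE]. ROWS is JSON, a list that holds one entry, the list of rows, each a list of 6 numbers: the shift along the tool's x, y, z in cm, then the turn, a rotation vector about the tool's x, y, z in degrees. A call has 1 to 12 rows; each row is the pose to reach, as a shift and turn from the pose commanded when the call began, along the tool's axes at that moment; what a row does not reach only later rows make up. A row lasts 1/10 s, in which the tool goes at most 50 mm and 8.59 degrees, less where a joint would pass 70% of its speed; a pose out of reach is approached as far as the arm can. A call with a gripper value outside its range is refused whole. OPENING is the finger opening in cm, from 0 to 9.4, set as the call begins (- or left out, the last holds). The fingers move at their own pace and stop on an object; FORCE is the grip in N (left out, the last holds). Time passes only in rows, so rows that repeat a pose let the fingers close. It gives the time, the measured TCP pose, the force and the opening at its end, in the units of the state.
- sensors.get_state(): the state, without advancing time (a new reading comes with each control period).
- cams.read_camera(name): name is "scene" or "top"; returns a dict with "img" (400x640x3 uint8, red, green, blue), "depth" (400x640 float32, m along the optical axis (not along the pixel's ray), 0 where there is no reading), "fx", "fy", "cx", "cy" (pixels), "k1" (the pictures are not rectified: a ray, as slopes to the right and down, at radius r is drawn at 1 + k1 r^2 times it, then the intrinsics apply), "world_from_camera" (4x4, takes a point from camera to world coordinates). Camera axes: x right, y down, z forward; pixel columns grow to the right and rows downward; lengths in m; the calibration is good to about 2 mm. A picture is of the moment at which its call begins.
- job.hand_in(): hands the job in, once; it reports no verdict.
Trained networks look in the newest picture that a camera, given by its name, has taken for a name from the list of things; names that differ only in an ending like _2 or _b are one class to them, and where a whole thing is asked for, a point or a joint stands for the part that bears it (a point fixed in the world has none). Each returns a list of dicts, best first, with "score" (0 to 1); they miss things now and then, are a little off and sometimes report something else, mostly with a low value. They report only what shows in the picture. A call takes as long as a camera call. They do not tell look-alikes from the thing itself.
- nets.cut_out(camera, name): "region" (400x640 bool, what is visible of it).
- nets.tip_of(camera, name): "xyz" ([x, y, z] in m, in the coordinates of the camera as it stood for that picture, good to about 4 mm: a listed point, or the origin of a listed thing).
The state is a dict: "t": time; "q": joint angles; "joint_vel": joint speeds; "joint_efforts": joint torques, N m; "tool_pos": TCP position; "eef_rot": TCP orientation; "ft_force": force on the tool from outside, world axes, zero at the start; "torque": the same for the moment, N m; "finger_gap": finger opening in m.
Only numpy, scipy, OpenCV 4.12 (cv2) and the standard library are available. Lean on these libraries where they do the work, as an engineer would, in place of code of your own. Each camera call takes 0.05 s, during which the arm holds its last target. There are 200 camera calls.

## Working session

There is one attempt and no reset: what is moved stays moved. The work goes in short steps, Python scripts to look and compute and a shell command to move; the robot and the scene stay as the last step left them, time stands still between calls to the robot, and variables do not carry over. Pictures are saved under pics/ and viewed, on a budget of 10 in all, crops included, one or two more only if the job needs it, and the job is handed in when it is done.

```bash
ls; mkdir -p pics; cat > h.py <<'E'
import numpy as np, cv2
from station import sensors, cams, job, nets
def undist(c,u,v):
    K=np.array([[c['fx'],0,c['cx']],[0,c['fy'],c['cy']],[0,0,1]],float)
    p=np.array([u,v],float).T.reshape(-1,1,2)
    return cv2.undistortPoints(p,K,np.array([c['k1'],0,0,0],float)).reshape(-1,2)
def world(c,u,v,d=None):
    """pixels -> world using depth"""
    u=np.atleast_1d(u);v=np.atleast_1d(v)
    if d is None: d=c['depth'][v.astype(int),u.astype(int)]
    n=undist(c,u,v); P=np.c_[n*np.c_[d,d],d,np.ones(len(u))]
    return (P@np.array(c['world_from_camera']).T)[:,:3]
def onplane(c,u,v,z):
    n=undist(c,np.atleast_1d(u),np.atleast_1d(v)); T=np.array(c['world_from_camera'])
    r=np.c_[n,np.ones(len(n))]@T[:3,:3].T; o=T[:3,3]
    return o+r*((z-o[2])/r[:,2])[:,None]
def pix(c,P):
    T=np.linalg.inv(np.array(c['world_from_camera'])); p=np.atleast_2d(P)@T[:3,:3].T+T[:3,3]
    n=p[:,:2]/p[:,2:]; n=n*(1+c['k1']*(n**2).sum(1))[:,None]
    return n*[c['fx'],c['fy']]+[c['cx'],c['cy']]
def tip(cam,c,name):
    T=np.array(c['world_from_camera'])
    return [(round(float(r['score']),2),np.round(T[:3,:3]@np.array(r['xyz'])+T[:3,3],4).tolist()) for r in nets.tip_of(cam,name)]
E
python3 - <<'E'
from h import *
s=sensors.get_state();print({k:np.round(v,3).tolist() for k,v in s.items()})
for n in ['scene','top']:
    c=cams.read_camera(n);cv2.imwrite(f'pics/{n}0.png',c['img'][:,:,::-1]);
    print(n,c['fx'],c['k1'],np.round(c['world_from_camera'],3).tolist())
    for k in ['key_large_top','key_medium_top','key_small_top','stage','stop_long','stop_short','stop_mid','plate_center','spacer_center','petri','jar','wash_bottle','slide_box']:
        t=tip(n,c,k);T=t[:3]
        print(k,[(a,b,np.round(pix(c,b)[0]).astype(int).tolist()) for a,b in T])
E
```

```text
pics
{'t': 0.0, 'q': [-1.295, 0.3, 1.522, -0.0, 1.321, -0.067], 'joint_vel': [0.0, 0.001, -0.001, -0.001, -0.001, -0.002], 'joint_efforts': [0.001, -53.181, -35.274, 0.071, 0.024, -0.0], 'tool_pos': [0.185, -0.518, 0.181], 'eef_rot': [0.985, 0.171, -0.0, -0.001], 'ft_force': [-0.64, -0.723, -0.389], 'torque': [0.047, -0.027, 0.039], 'finger_gap': 0.094}
scene 377.9312096386227 0.016566784587903165 [[0.398, 0.573, -0.716, 1.257], [0.917, -0.249, 0.311, -0.301], [-0.0, -0.78, -0.625, 0.67], [0.0, 0.0, 0.0, 1.0]]
key_large_top [(0.57, [0.5319, -0.282, 0.0405], [213, 232])]
key_medium_top [(0.57, [0.5789, -0.2754, 0.0361], [220, 245])]
key_small_top [(0.63, [0.6028, 0.0793, 0.0157], [358, 218]), (0.61, [0.4832, -0.2863, 0.0404], [208, 220])]
stage [(0.93, [0.5222, 0.121, 0.0006], [358, 201]), (0.46, [0.4821, -0.2895, 0.04], [206, 220]), (0.29, [0.771, -0.0317, 0.0014], [349, 281])]
stop_long [(0.7, [0.5799, -0.2781, 0.0392], [219, 244]), (0.62, [0.6026, 0.0788, 0.0134], [358, 219])]
stop_short [(0.43, [0.6094, 0.1697, 0.0103], [389, 212])]
stop_mid [(0.61, [0.5794, 0.1275, 0.0184], [370,
[... 979 characters left out ...]
4, 188]), (0.35, [0.4816, -0.287, 0.0425], [420, 232])]
stop_short [(0.53, [0.6059, 0.1648, 0.0119], [254, 188])]
stop_mid [(0.69, [0.5772, 0.1222, 0.0197], [269, 198])]
plate_center [(0.91, [0.5439, 0.1175, 0.0187], [270, 210])]
spacer_center [(0.64, [0.6055, -0.1847, 0.0315], [381, 187]), (0.62, [0.5151, -0.1226, 0.0283], [358, 220]), (0.53, [0.602, -0.1175, 0.0299], [356, 188])]
petri [(0.8, [0.374, -0.1087, -0.0035], [352, 272]), (0.47, [0.5476, 0.1182, 0.0193], [270, 209])]
jar [(0.47, [0.6829, -0.1392, 0.0019], [363, 161]), (0.16, [0.6025, -0.1194, 0.0293], [357, 188])]
wash_bottle [(0.65, [0.7665, -0.0319, -0.0013], [324, 132])]
slide_box [(0.97, [0.5092, -0.4535, 0.001], [477, 223])]
```

```bash
python3 - <<'E'
import cv2
a=cv2.imread('pics/top0.png');b=cv2.imread('pics/scene0.png')
cv2.imwrite('pics/top_crop.png',cv2.resize(a[150:290,220:450],None,fx=3.4,fy=3.4,interpolation=cv2.INTER_CUBIC))
cv2.imwrite('pics/scene_crop.png',cv2.resize(b[140:300,190:420],None,fx=3.4,fy=3.4,interpolation=cv2.INTER_CUBIC))
E
```

```text
(no output)
```

View pics/top_crop.png

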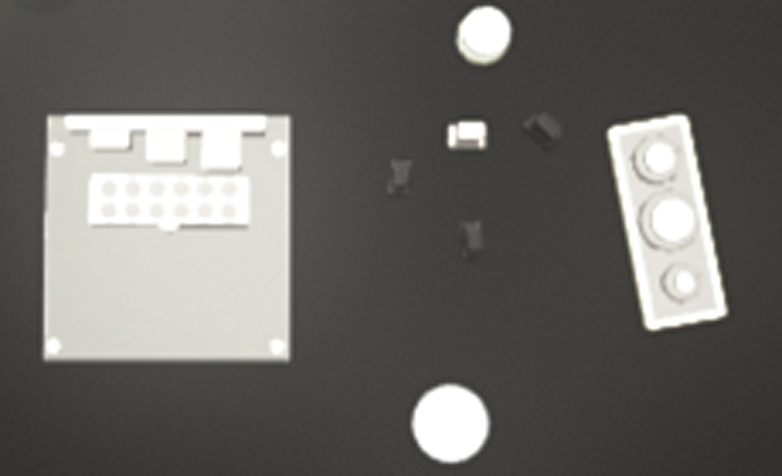

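View pics/scene_crop.png

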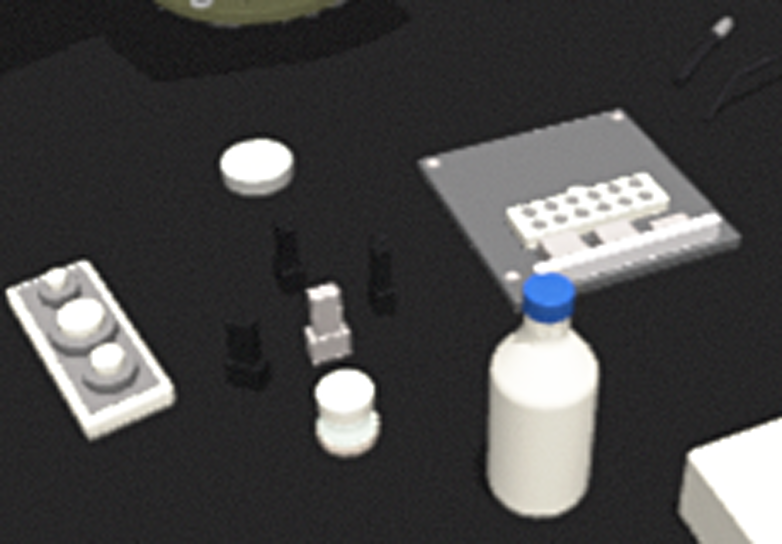

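The picture shows these spacer look-alikes (full top-image pixels): black ones at (380,187), (338,202) and (358,220), and a light steel one at (357,188), which I choose. The keys from far to near are medium (413,197), large (416,215) and small (419,232). The short stop is the left one, near (253,190), and the long stop is the right one, near (285,194).

Next I'll refine the poses by fitting model silhouettes in both cameras.

```bash
cat > fit.py <<'E'
from h import *
from scipy.optimize import minimize
def box(x0,x1,y0,y1,z0,z1): return np.array([[x,y,z] for x in(x0,x1) for y in(y0,y1) for z in(z0,z1)],float)
def disc(cx,cy,r,z0,z1): 
    a=np.linspace(0,2*np.pi,24,endpoint=False);return np.vstack([np.c_[cx+r*np.cos(a),cy+r*np.sin(a),np.full(24,z)] for z in(z0,z1)])
S=8
def place(p,x,y,t): c,s=np.cos(t),np.sin(t);return np.c_[x+c*p[:,0]-s*p[:,1],y+s*p[:,0]+c*p[:,1],p[:,2]]
def render(c,parts,pose,w):
    u0,v0,u1,v1=w;m=np.zeros(((v1-v0)*S,(u1-u0)*S),np.uint8)
    for p in parts:
        q=(pix(c,place(p,*pose))-[u0-.5,v0-.5])*S-.5
        h=cv2.convexHull(np.round(q*16).astype(np.int32));cv2.fillConvexPoly(m,h,255,shift=4)
    return cv2.resize(m,(u1-u0,v1-v0),interpolation=cv2.INTER_AREA)/255.
def fit(views,parts,pose0,lo,hi,pad=5,yaw=True,show=None):
    ws=[]
    for c in views:
        q=np.vstack([pix(c,place(p,*pose0)) for p in parts]);a=np.floor(q.min(0)-pad).astype(int);b=np.ceil(q.max(0)+pad).astype(int);ws.append((*a,*b))
    def cost(v):
        pose=(pose0[0]+v[0]*1e-3,pose0[1]+v[1]*1e-3,pose0[2]+(np.radians(v[2]) if yaw else 0));e=0
        for c,w,l,h in zip(views,ws,lo,hi):
            g=cv2.cvtColor(c['img'],cv2.COLOR_RGB2GRAY)[w[1]:w[3],w[0]:w[2]].astype(float)
            t=np.clip((g-l)/(h-l),0,1);e+=((render(c,parts,pose,w)-t)**2).sum()
        return e
    n=3 if yaw else 2
    sim=np.vstack([np.zeros(n),np.eye(n)*4]);sim-=1
    r=minimize(cost,np.zeros(n),method='Nelder-Mead',options=dict(initial_simplex=sim,xatol=.02,fatol=1e-3))
    v=r.x;return [round(pose0[0]*1e3+v[0],1),round(pose0[1]*1e3+v[1],1),round(np.degrees(pose0[2])+v[2],1) if yaw else 0],round(r.fun,1)
mm=1e-3
SP=[box(-8,8,-14,14,0,22)*mm,box(-6,6,-10,10,22,60)*mm]
PL=[box(-19,19,-63.5,63.5,12,26)*mm,disc(-14,0,10,12,26)*mm]
ST=[box(-100,100,-100,100,0,12)*mm,box(86,96,-80,80,12,32)*mm]
E
python3 - <<'E'
from fit import *
V={n:cams.read_camera(n) for n in('scene','top')}
g={n:cv2.cvtColor(V[n]['img'],cv2.COLOR_RGB2GRAY) for n in V}
print(g['top'][180:196,350:364]);print(g['top'][196:222,266:272].T);print(g['scene'][224:248,276:294])
u,v=413,215;print(g['top'][208:222,404:428]); print(g['scene'][226:240,200:226])
E
```

```text
[[ 65  65  65  64  63  63  64  64  63  63  63  62  63  62]
 [ 64  66  63  65  64  64  63  66  65  63  65  64  63  63]
 [ 65  65  65  66  63  63  62  63  64  62  61  64  62  64]
 [ 65  65  63  64  65  64  63  63  63  63  62  63  63  65]
 [ 64  64  64  62  61  59  57  58  56  57  57  59  60  62]
 [ 64  64  65  65  68 107 112 112 111 109 108 110  74  61]
 [ 62  68 118 123 138 254 255 255 255 255 255 255 164  71]
 [ 61  99 231 238 199 255 255 255 255 255 255 255 209  87]
 [ 61 110 252 254 223 255 255 255 255 255 255 255 218  90]
 [ 59 109 251 252 227 255 255 255 255 255 255 255 215  91]
 [ 59 111 253 252 200 235 244 243 240 240 241 250 176  85]
 [ 60 123 255 251 171 143 143 142 140 140 168 250 181  88]
 [ 61 105 242 221 158 141 142 141 142 140 165 247 175  88]
 [ 63  73 132 133 114 109 110 111 112 111 118 159 115  71]
 [ 64  61  69  71  67  66  66  65  65  65  64  70  66  62]
 [ 65  65  63  63  61  60  60  61  60  59  58  60  60  62]]
[[255 227 197 218 222 242 251 245 238 236 237 241 254 251 239 237 237 238
  252 250 232 220 218 218 220 219]
 [255 227 197 218 222 244 255 251 239 236 239 
[... 4542 characters left out ...]
55 255 255
  255 250 166 160 173 168 236 255]
 [193 172 176 174 174 171 184 255 255 255 255 255 255 255 255 255 255 255
  255 216 148 164 175 160 165 254]
 [227 172 173 175 169 173 172 220 255 255 255 255 255 255 255 255 255 252
  226 178 161 172 178 140 122 197]
 [253 200 170 173 171 173 170 157 230 251 254 255 255 255 255 251 243 224
  198 157 165 179 178 120  99 158]
 [255 253 194 172 161 173 173 165 194 219 229 236 241 240 233 227 219 206
  187 171 178 180 147  97  89 153]
 [255 255 227 172 140 168 178 173 185 195 212 220 221 222 221 216 186 177
  178 179 177 149 105  86 124 169]
 [255 255 255 193 134 151 173 180 177 181 189 191 194 199 194 186 175 176
  178 168 134  99  81  86 154 175]]
```

```bash
cat > m1.py <<'E'
from fit import *
V=[cams.read_camera(n) for n in('scene','top')]
def both(name,parts,p0,lo,hi,**k):
    print(name,[fit([V[i]],parts,p0,[lo[i]],[hi[i]],**k) for i in(0,1)],fit(V,parts,p0,lo,hi,**k))
print([V[0]['img'][a,b].tolist() for a,b in((190,350),(200,330))])
both('spacer',SP,(.600,-.121,0),(38,64),(140,140),pad=4)
both('stage',ST,(.523,.122,0),(35,64),(100,215),pad=6)
both('plate',PL,(.5435,.117,0),(130,220),(240,250),pad=2)
for n,r,p in(('L',16,(.529,-.28,0)),('M',11,(.578,-.274,0)),('S',7,(.482,-.2855,0))):
    both(n,[disc(0,0,r,32,36)*mm],p,(180,228),(250,255),pad=2,yaw=False)
both('pad',[box(-82.5,82.5,-32,32,0,18)*mm],(.529,-.28,np.radians(7)),(40,66),(130,200),pad=4)
E
python3 m1.py
```

```text
[[137, 137, 137], [136, 136, 137]]
spacer [([np.float64(599.8), np.float64(-120.7), np.float64(0.3)], np.float64(27.0)), ([np.float64(600.5), np.float64(-121.0), np.float64(-2.9)], np.float64(6.8))] ([np.float64(600.3), np.float64(-120.8), np.float64(-0.1)], np.float64(33.3))
stage [([np.float64(518.2), np.float64(123.1), np.float64(0.2)], np.float64(177.6)), ([np.float64(518.7), np.float64(122.2), np.float64(-0.1)], np.float64(42.1))] ([np.float64(518.8), np.float64(122.6), np.float64(0.0)], np.float64(223.8))
plate [([np.float64(548.5), np.float64(121.0), np.float64(0.0)], np.float64(233.8)), ([np.float64(548.6), np.float64(120.0), np.float64(-0.9)], np.float64(35.6))] ([np.float64(548.5), np.float64(120.1), np.float64(-0.8)], np.float64(272.0))
L [([np.float64(527.6), np.float64(-282.3), 0], np.float64(16.2)), ([np.float64(530.9), np.float64(-283.3), 0], np.float64(2.9))] ([np.float64(529.9), np.float64(-282.9), 0], np.float64(26.6))
M [([np.float64(576.8), np.float64(-272.8), 0], np.float64(2.9)), ([np.float64(580.5), np.float64(-274.0), 0], np.float64(0.7))] ([np.float64(579.3), np.float64(-273.5), 0], np.float64(10.4))
S [([np.float64(478.2), np.float64(-291.5), 0], np.float64(5.3)), ([np.float64(481.2), np.float64(-291.9), 0], np.float64(0.7))] ([np.float64(480.2), np.float64(-291.8), 0], np.float64(8.6))
pad [([np.float64(530.7), np.float64(-282.0), np.float64(10.5)], np.float64(14.7)), ([np.float64(530.4), np.float64(-282.7), np.float64(10.2)], np.float64(9.7))] ([np.float64(530.4), np.float64(-282.3), np.float64(10.4)], np.float64(26.9))
```

```bash
cat > d.py <<'E'
import sys
from station import sensors
import numpy as np
from scipy.spatial.transform import Rotation as R
s=sensors.get_state();r=R.from_quat(s['eef_rot']);t=np.array([float(a) for a in sys.argv[1:4]]);
M=r.as_matrix();yaw=np.degrees(np.arctan2(M[1,0],M[0,0]))
print('t',round(s['t'],2),'pos',np.round(s['tool_pos'],4),'toolx yaw',round(yaw,2),'z',np.round(M[:,2],3),'F',np.round(s['ft_force'],1),'gap',round(float(s['finger_gap']),4))
print('shift cm',np.round(r.inv().apply(t-s['tool_pos'])*100,2))
ty=float(sys.argv[4]) if len(sys.argv)>4 else 0.
print('rotvec deg',np.round((r.inv()*R.from_euler('z',ty,degrees=True)*R.from_quat([1,0,0,0])).as_rotvec(degrees=True),2))
E
python3 d.py .530 -.2827 .06 0
```

```text
t 1.6 pos [ 0.1849 -0.518   0.182 ] toolx yaw 19.64 z [ 0.  0. -1.] F [0.2 0.3 0.9] gap 0.0938
shift cm [ 40.41 -10.56  12.2 ]
rotvec deg [-0.   -0.   19.64]
```

```bash
python3 -m pendant '[[[2,-0.5,0,0,0,1],[6,-1.5,0,0,0,4],[10.5,-2.7,0,0,0,7],[15,-3.9,1,0,0,10],[19.5,-5.1,3,0,0,13],[24,-6.3,5,0,0,16],[28.5,-7.5,7,0,0,18],[33,-8.6,9,0,0,19.6],[37,-9.6,11,0,0,19.6],[39.5,-10.3,12,0,0,19.6],[40.4,-10.56,12.2,0,0,19.6],[40.4,-10.56,12.2,0,0,19.6]]]' 0 20 && python3 d.py .530 -.2827 .036 0
```

```text
t: 2.8
tool_pos: [0.5302, -0.2822, 0.0599]
eef_rot: [1.0, 0.001, -0.0, -0.0]
ft_force: [0.3, -1.0, 0.7]
finger_gap: 0.0022
t 2.8 pos [ 0.5302 -0.2822  0.0599] toolx yaw 0.12 z [-0.  0. -1.] F [ 0.3 -1.   0.7] gap 0.0022
shift cm [-0.02  0.05  2.39]
rotvec deg [-0.01  0.02  0.12]
```

```bash
python3 -m pendant '[[[0,0,1.2,0,0,0],[0,0,2.2,0,0,0],[0,0,2.6,0,0,0],[0,0,2.8,0,0,0],[0,0,2.95,0,0,0],[0,0,2.95,0,0,0],[0,0,2.95,0,0,0]]]' && python3 -m pendant '[[[0,0,0.1,0,0,0],[0,0,0.1,0,0,0],[0,0,0.1,0,0,0]]]'
```

```text
t: 3.5
tool_pos: [0.53, -0.2829, 0.0308]
eef_rot: [1.0, 0.0, 0.0, 0.0]
ft_force: [0.2, -0.6, 0.5]
finger_gap: 0.0003
t: 3.8
tool_pos: [0.5299, -0.2827, 0.0296]
eef_rot: [1.0, 0.0, 0.0, 0.0]
ft_force: [-0.7, -0.8, 0.6]
finger_gap: 0.0002
```

```bash
python3 - <<'E'
from h import *
ims=[]
for n in('scene','top'):
    c=cams.read_camera(n);p=pix(c,[.53,-.2827,.03])[0].astype(int)
    print(n,p);ims.append(cv2.resize(c['img'][p[1]-45:p[1]+45,p[0]-45:p[0]+45,::-1],(400,400),interpolation=cv2.INTER_CUBIC))
    print(n,np.round(world(c,[p[0]],[p[1]]),3))
cv2.imwrite('pics/k1.png',np.hstack(ims))
E
```

```text
scene [213 234]
scene [[ 0.537 -0.284  0.037]]
top [416 214]
top [[ 0.512 -0.211  0.394]]
```

View pics/k1.png

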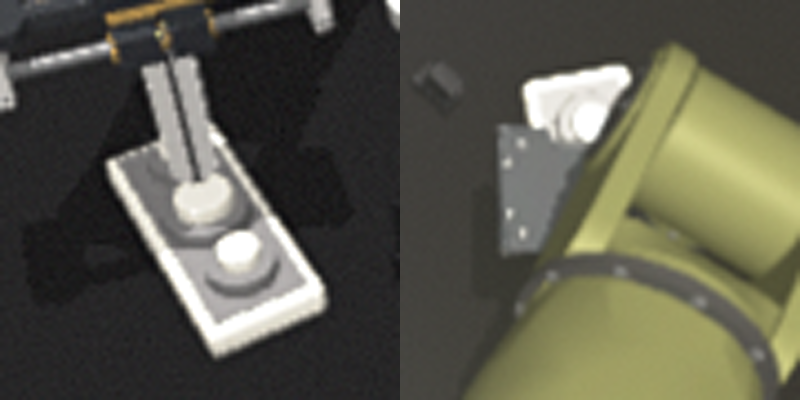

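```bash
python3 - <<'E'
from h import *
c=cams.read_camera('scene')
for v in range(206,242,2):
    u=np.arange(200,224,3);w=world(c,u,np.full(len(u),v));print(v,[tuple(np.round(a*1000).astype(int).tolist()) for a in w])
print(np.round(pix(c,[[.538,-.27,.03],[.538,-.2827,.03],[.538,-.295,.03],[.538,-.2827,.06]])))
E
```

```text
206 [(362, -295, -2), (541, -290, 130), (371, -279, -1), (538, -277, 124), (540, -271, 123), (381, -256, -1), (381, -249, -3), (386, -241, -2)]
208 [(372, -296, -1), (539, -291, 123), (540, -285, 121), (538, -278, 118), (538, -272, 116), (390, -258, -1), (1257, -301, 670), (398, -243, 0)]
210 [(384, -298, 1), (540, -292, 118), (537, -286, 114), (541, -280, 115), (538, -273, 110), (402, -260, 2), (405, -252, 1), (406, -245, 0)]
212 [(391, -299, 0), (539, -293, 112), (541, -287, 111), (540, -281, 109), (539, -274, 105), (406, -261, -1), (413, -254, 1), (415, -246, 0)]
214 [(400, -300, -1), (540, -294, 107), (540, -288, 105), (539, -282, 102), (541, -275, 101), (415, -263, -1), (419, -256, 0), (423, -248, 0)]
216 [(406, -302, -2), (539, -295, 100), (540, -289, 99), (538, -283, 95), (541, -276, 95), (424, -265, -1), (428, -257, -1), (430, -250, -1)]
218 [(418, -303, 1), (419, -296, -1), (539, -290, 93), (537, -284, 89), (539, -277, 88), (457, -267, 19), (437, -259, 1), (443, -252, 2)]
220 [(425, -304, 0), (430, -297, 1), (539, -291, 87), (540, -285, 85), (540, -278, 83), (541, -272, 82),
[... 793 characters left out ...]
530, -291, 41), (533, -285, 41), (532, -278, 38), (539, -272, 41), (528, -264, 29)]
234 [(501, -313, 17), (505, -306, 18), (524, -299, 32), (536, -293, 40), (540, -286, 41), (542, -280, 41), (544, -273, 39), (537, -266, 31)]
236 [(509, -314, 18), (513, -307, 19), (528, -301, 29), (540, -294, 38), (543, -287, 38), (546, -281, 37), (546, -274, 35), (543, -267, 29)]
238 [(515, -315, 16), (520, -308, 18), (536, -302, 30), (538, -295, 29), (546, -289, 34), (546, -282, 32), (548, -275, 30), (548, -268, 28)]
240 [(520, -316, 15), (525, -310, 17), (540, -303, 28), (549, -296, 33), (549, -290, 30), (552, -283, 30), (554, -277, 30), (553, -270, 26)]
[[219. 235.]
 [214. 236.]
 [209. 238.]
 [212. 227.]]
```

```bash
cat > tipz.py <<'E'
from h import *
def tipz():
    s=sensors.get_state();c=cams.read_camera('scene');x,y,z=s['tool_pos']
    vv,uu=np.mgrid[120:300,150:420];w=world(c,uu.ravel(),vv.ravel())
    m=(abs(w[:,0]-x-.008)<.006)&(abs(w[:,1]-y)<.012)&(w[:,2]>.0)&(w[:,2]<z+.1)
    zs=np.sort(w[m][:,2]);print('t',s['t'],'tcp',np.round(s['tool_pos'],4),'q',np.round(s['q'],3),'z of finger pts',np.round(zs[:14],3), 'n',len(zs))
tipz()
E
python3 tipz.py; python3 -m pendant '[[[0,0,-1.5,0,0,0],[0,0,-3,0,0,0],[0,0,-3,0,0,0],[0,0,-3,0,0,0]]]'; python3 tipz.py
```

```text
t 3.95 tcp [ 0.5299 -0.2828  0.0296] q [-0.551  0.571  1.511 -0.     1.06   1.019] z of finger pts [0.028 0.03  0.032 0.032 0.032 0.032 0.033 0.034 0.034 0.034 0.036 0.037
 0.038 0.038] n 307
t: 4.4
tool_pos: [0.5301, -0.2829, 0.0603]
eef_rot: [1.0, 0.0, 0.001, 0.0]
ft_force: [0.5, -0.2, -0.1]
finger_gap: 0.0008
t 4.4 tcp [ 0.5301 -0.2829  0.0603] q [-0.551  0.531  1.493  0.     1.116  1.019] z of finger pts [0.027 0.03  0.03  0.032 0.033 0.033 0.034 0.035 0.035 0.035 0.037 0.038
 0.039 0.039] n 322
```

```bash
python3 - <<'E'
from h import *
c=cams.read_camera('scene')
for v in range(206,238,2):
    u=np.arange(203,218,3);w=world(c,u,np.full(len(u),v));print(v,[tuple(np.round(a*1000).astype(int).tolist()) for a in w])
E
```

```text
206 [(537, -290, 127), (538, -284, 126), (538, -277, 124), (537, -271, 121), (382, -256, 0)]
208 [(539, -291, 123), (537, -285, 119), (539, -278, 118), (540, -272, 117), (390, -258, 0)]
210 [(539, -292, 117), (539, -286, 115), (541, -279, 114), (539, -273, 111), (398, -260, -1)]
212 [(539, -293, 112), (537, -287, 108), (538, -280, 107), (536, -274, 103), (410, -262, 2)]
214 [(541, -294, 108), (539, -288, 104), (541, -282, 103), (540, -275, 100), (416, -263, -1)]
216 [(539, -295, 100), (540, -289, 99), (541, -283, 97), (539, -276, 94), (426, -265, 1)]
218 [(418, -296, -2), (540, -290, 93), (539, -284, 90), (540, -277, 89), (457, -267, 19)]
220 [(430, -297, 1), (482, -290, 40), (537, -285, 83), (462, -276, 19), (463, -269, 18)]
222 [(474, -299, 30), (489, -292, 40), (486, -285, 35), (483, -278, 30), (469, -270, 16)]
224 [(482, -300, 30), (489, -293, 34), (489, -286, 31), (490, -279, 30), (479, -272, 18)]
226 [(488, -301, 29), (490, -294, 28), (497, -287, 31), (493, -280, 26), (489, -273, 20)]
228 [(490, -302, 25), (495, -296, 26), (498, -289, 26), (518, -282, 40), (520, -275, 39)]
230 [(491, -304, 19), (497, -297, 22), (521, -290, 39), (524, -283, 40), (528, -277, 40)]
232 [(498, -305, 19), (1257, -301, 670), (529, -291, 40), (532, -285, 40), (537, -278, 42)]
234 [(502, -306, 15), (520, -299, 28), (536, -293, 40), (539, -286, 40), (541, -279, 40)]
236 [(513, -307, 19), (528, -301, 29), (543, -294, 40), (545, -287, 39), (547, -281, 38)]
```

The fingertip visible in the depth data sits about 25 mm above the reported TCP, so the true tip offset has to come from contact. I'll descend slowly and watch the force.

```bash
python3 -m pendant '[[[0,0,1.5,0,0,0],[0,0,3,0,0,0],[0,0,3.8,0,0,0],[0,0,4.2,0,0,0],[0,0,4.2,0,0,0]]]'; python3 -m pendant '[[[0,0,0.2,0,0,0],[0,0,0.2,0,0,0]]]';python3 -m pendant '[[[0,0,0.2,0,0,0],[0,0,0.2,0,0,0]]]'; python3 -m pendant '[[[0,0,0.2,0,0,0],[0,0,0.2,0,0,0]]]'
```

```text
t: 5.0
tool_pos: [0.5295, -0.2825, 0.0167]
eef_rot: [1.0, 0.0, -0.001, -0.0]
ft_force: [-0.8, 1.1, 2.2]
finger_gap: 0.0008
t: 5.2
tool_pos: [0.5301, -0.2829, 0.0159]
eef_rot: [1.0, 0.0, 0.0, 0.0]
ft_force: [-1.3, -0.4, 1.2]
finger_gap: 0.0009
t: 5.4
tool_pos: [0.5302, -0.2829, 0.0138]
eef_rot: [1.0, 0.0, 0.0, 0.0]
ft_force: [-0.4, 0.0, 2.8]
finger_gap: 0.0004
t: 5.6
tool_pos: [0.5301, -0.2829, 0.0117]
eef_rot: [1.0, 0.0, 0.0, 0.0]
ft_force: [-0.1, 0.7, 4.9]
finger_gap: 0.0002
```

```bash
python3 - <<'E'
from h import *
c=cams.read_camera('scene')
for v in range(218,238,2):
    u=np.arange(203,218,3);w=world(c,u,np.full(len(u),v));print(v,[tuple(np.round(a*1000).astype(int).tolist()) for a in w])
E
```

```text
218 [(420, -296, -1), (541, -290, 94), (523, -283, 78), (542, -277, 91), (457, -267, 20)]
220 [(430, -297, 1), (540, -291, 88), (539, -285, 85), (539, -278, 82), (540, -272, 81)]
222 [(473, -299, 29), (537, -292, 79), (541, -286, 80), (541, -279, 78), (542, -273, 77)]
224 [(479, -300, 28), (540, -294, 76), (539, -287, 73), (539, -281, 71), (538, -274, 68)]
226 [(489, -301, 30), (540, -295, 70), (540, -288, 67), (538, -282, 63), (537, -275, 60)]
228 [(489, -302, 24), (541, -296, 65), (540, -289, 61), (540, -283, 59), (542, -276, 58)]
230 [(490, -304, 18), (493, -297, 18), (539, -290, 55), (538, -284, 52), (538, -277, 49)]
232 [(497, -305, 18), (515, -298, 30), (539, -292, 49), (538, -285, 45), (540, -278, 45)]
234 [(505, -306, 18), (522, -299, 31), (541, -293, 44), (539, -286, 40), (541, -279, 39)]
236 [(514, -307, 20), (531, -301, 32), (539, -294, 36), (541, -287, 35), (544, -281, 36)]
```

```bash
for i in 1 2; do python3 -m pendant '[[[0,0,0.1,0,0,0],[0,0,0.1,0,0,0],[0,0,0.1,0,0,0]]]' | sed -n '2p;4p'; done
```

```text
tool_pos: [0.5302, -0.2829, 0.0109]
ft_force: [0.1, -0.4, 5.3]
tool_pos: [0.5302, -0.2829, 0.0107]
ft_force: [-2.8, 2.1, 15.0]
```

```bash
python3 -m pendant '[[[0,0,-1,0,0,0],[0,0,-2.5,0,0,0],[1.5,-0.3,-2.5,0,0,0],[3.5,-0.65,-2.5,0,0,0],[4.9,-0.93,-2.5,0,0,0],[4.9,-0.93,-2.5,0,0,0],[4.9,-0.93,-1.2,0,0,0],[4.9,-0.93,-0.5,0,0,0],[4.9,-0.93,-0.2,0,0,0],[4.9,-0.93,-0.1,0,0,0],[4.9,-0.93,-0.1,0,0,0]]]' | sed -n '1,2p;4p';  for i in 1 2; do python3 -m pendant '[[[0,0,0.1,0,0,0],[0,0,0.1,0,0,0],[0,0,0.1,0,0,0]]]' | sed -n '2p;4p'; done
```

```text
t: 7.35
tool_pos: [0.578, -0.2734, 0.0109]
ft_force: [-4.5, 2.4, 8.0]
tool_pos: [0.5781, -0.2735, 0.0107]
ft_force: [-8.0, 4.2, 15.7]
tool_pos: [0.5782, -0.2735, 0.0105]
ft_force: [-11.7, 6.1, 23.3]
```

```bash
python3 -m pendant '[[[0,0,-1,0,0,0],[0,0,-2.5,0,0,0],[-2,0.3,-2.7,0,0,0],[-5,0.9,-2.7,0,0,0],[-8,1.5,-2.7,0,0,0],[-9.8,1.83,-2.7,0,0,0],[-9.83,1.83,-2.5,0,0,0],[-9.83,1.83,-1.2,0,0,0],[-9.83,1.83,-0.5,0,0,0],[-9.83,1.83,-0.2,0,0,0],[-9.83,1.83,-0.2,0,0,0]]]' | sed -n '1,2p;4p';  for i in 1 2; do python3 -m pendant '[[[0,0,0.1,0,0,0],[0,0,0.1,0,0,0],[0,0,0.1,0,0,0]]]' | sed -n '2p;4p'; done
```

```text
t: 9.05
tool_pos: [0.4812, -0.2917, 0.0108]
ft_force: [-3.5, 1.2, 10.0]
tool_pos: [0.4813, -0.2917, 0.0105]
ft_force: [-7.0, 2.3, 19.7]
tool_pos: [0.4815, -0.2918, 0.0103]
ft_force: [-10.7, 5.9, 29.7]
```

```bash
python3 - <<'E'
from h import *
c=cams.read_camera('scene');p=pix(c,[.52,-.28,.04])[0].astype(int)
cv2.imwrite('pics/k3.png',cv2.resize(c['img'][p[1]-40:p[1]+40,p[0]-40:p[0]+40,::-1],(480,480),interpolation=cv2.INTER_CUBIC))
E
python3 d.py .6 -.1208 .12 0
```

```text
t 9.7 pos [ 0.4814 -0.2918  0.0103] toolx yaw 0.08 z [ 0.001 -0.001 -1.   ] F [-9.8  5.5 28.8] gap 0.0004
shift cm [ 11.89 -17.08 -10.97]
rotvec deg [ 0.04 -0.03  0.08]
```

View pics/k3.png

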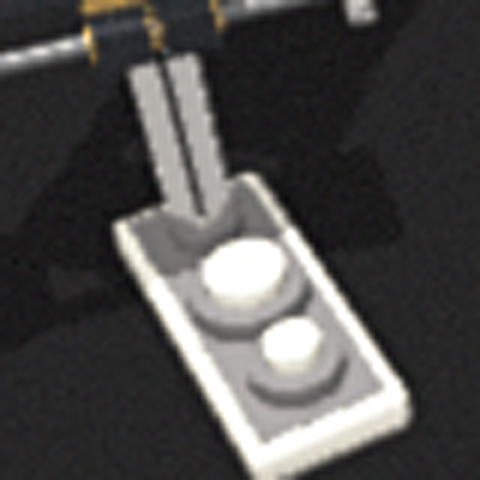

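All three keys bottomed out at the same height (TCP 0.0105–0.0107, tip at the 30 mm collar level), so the tip is about 19 mm above the reported TCP. In the picture the fingers are on the small key's collar and the other two keys are up again. Next is the spacer.

```bash
python3 -m pendant '[[[0,0,-2,0,0,0],[0,0,-6,0,0,0],[2,-2.8,-9,0,0,0],[4.5,-6.5,-9.5,0,0,0],[7,-10,-9.5,0,0,0],[9.5,-13.6,-9.5,0,0,0],[11.3,-16.3,-9.5,0,0,0],[11.9,-17.1,-9.5,0,0,0],[11.9,-17.1,-9.5,0,0,0],[11.9,-17.1,-9.5,0,0,0]]]' 4 | sed -n '1,2p;4,5p'; python3 d.py .6003 -.1208 .008 -1
```

```text
t: 10.7
tool_pos: [0.599, -0.1214, 0.103]
ft_force: [-0.4, -0.4, -0.6]
finger_gap: 0.04
t 10.7 pos [ 0.599  -0.1214  0.103 ] toolx yaw 0.03 z [-0.001  0.    -1.   ] F [-0.4 -0.4 -0.6] gap 0.04
shift cm [ 0.14 -0.06  9.5 ]
rotvec deg [-0.    0.05  1.03]
```

```bash
python3 -m pendant '[[[0.14,-0.06,2,0,0,0],[0.14,-0.06,5,0,0,0],[0.14,-0.06,6.2,0,0,0],[0.14,-0.06,7,0,0,0],[0.14,-0.06,8,0,0,0],[0.14,-0.06,9,0,0,0],[0.14,-0.06,9.5,0,0,0],[0.14,-0.06,9.5,0,0,0]]]' | sed -n '1,2p;4,5p'; python3 - <<'E'
from h import *
c=cams.read_camera('scene');p=pix(c,[.6,-.12,.05])[0].astype(int)
cv2.imwrite('pics/s1.png',cv2.resize(c['img'][p[1]-40:p[1]+40,p[0]-40:p[0]+40,::-1],(480,480),interpolation=cv2.INTER_CUBIC))
E
```

```text
t: 11.5
tool_pos: [0.6006, -0.12, 0.008]
ft_force: [-0.4, 0.0, 0.6]
finger_gap: 0.0398
```

View pics/s1.png

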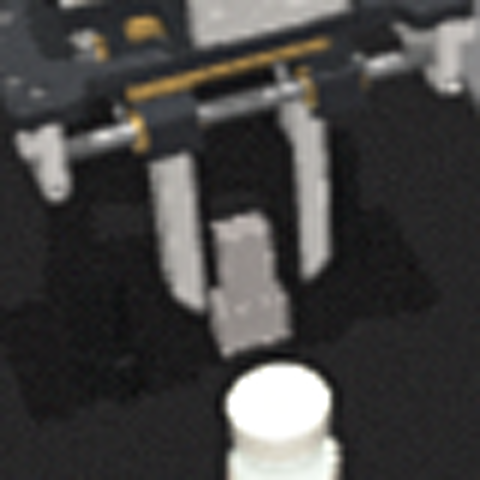

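```bash
python3 -m pendant '[[[0,0,0,0,0,0],[0,0,0,0,0,0],[0,0,0,0,0,0],[0,0,0,0,0,0],[0,0,0,0,0,0],[0,0,0,0,0,0]]]' 1 30 | sed -n '1,2p;4,5p'; python3 -m pendant '[[[0,0,-1,0,0,0],[0,0,-3,0,0,0],[0,0,-4.5,0,0,0],[0,0,-5,0,0,0],[0,0,-5,0,0,0]]]' | sed -n '1,2p;4,5p'; cat > m2.py <<'E'
from fit import *
s=sensors.get_state();V=[cams.read_camera('scene')];x,y,z=s['tool_pos']
import itertools
for dz in (-.011,-.009,-.007,-.005,-.003):
    # foot underside height = z + dz
    P=[p+[0,0,z+dz] for p in SP];print(dz,fit(V,P,(x,y,0),(38,),(140,),pad=3))
E
python3 m2.py
```

```text
t: 12.15
tool_pos: [0.601, -0.1201, 0.0089]
ft_force: [0.1, 0.8, 4.5]
finger_gap: 0.0199
t: 12.65
tool_pos: [0.6012, -0.1202, 0.0594]
ft_force: [0.1, 0.2, -0.4]
finger_gap: 0.0198
-0.011 ([np.float64(597.8), np.float64(-120.7), np.float64(3.5)], np.float64(148.8))
-0.009 ([np.float64(599.7), np.float64(-121.1), np.float64(0.9)], np.float64(158.7))
-0.007 ([np.float64(602.0), np.float64(-121.8), np.float64(1.3)], np.float64(168.8))
-0.005 ([np.float64(604.2), np.float64(-122.5), np.float64(0.2)], np.float64(168.2))
-0.003 ([np.float64(606.4), np.float64(-123.0), np.float64(0.3)], np.float64(178.6))
```

```bash
python3 -m pendant '[[[0,0,-2,0,0,0],[0,-0.8,-4,0,0,0],[-0.2,-3,-4.2,0,0,0],[-0.5,-7,-4.2,0,0,0],[-0.8,-11,-4.2,0,0,0],[-1.1,-15,-4.2,0,0,0],[-1.4,-19,-4.2,0,0,0],[-1.7,-23,-4.2,0,0,0],[-2,-26.5,-4.2,0,0,0],[-2.1,-28.3,-4.2,0,0,0],[-2.1,-28.77,-4.2,0,0,0],[-2.1,-28.77,-4.2,0,0,0]]]' | sed -n '1,2p;4,5p'; python3 -m pendant '[[[0,0,0,0,0,0],[0,0,0,0,0,0]]]' | tail -1; cat > m3.py <<'E'
from fit import *
s=sensors.get_state();V=[cams.read_camera('scene')];x,y,z=s['tool_pos'];off=float(__import__('sys').argv[1])
P=[p+[0,0,z-off] for p in SP];f=fit(V,P,(x,y,0),(150,),(151,),pad=3) if 0 else None
c=V[0];p=pix(c,[x,y,.04])[0].astype(int)
I=cv2.resize(c['img'][p[1]-40:p[1]+40,p[0]-40:p[0]+40,::-1],(480,480),interpolation=cv2.INTER_CUBIC);cv2.imwrite('pics/%s.png'%__import__('sys').argv[2],I)
E
python3 m3.py .0089 p1; python3 d.py .5803 .1675 .045 0
```

```text
t: 13.9
tool_pos: [0.5796, 0.1672, 0.1001]
ft_force: [0.3, -0.1, -2.3]
finger_gap: 0.0198
finger_gap: 0.0196
t 14.15 pos [0.5799 0.1664 0.1005] toolx yaw -0.04 z [-0. -0. -1.] F [ 0.2 -0.9 -1.6] gap 0.0196
shift cm [ 0.04 -0.11  5.55]
rotvec deg [ 0.    0.   -0.04]
```

View pics/p1.png

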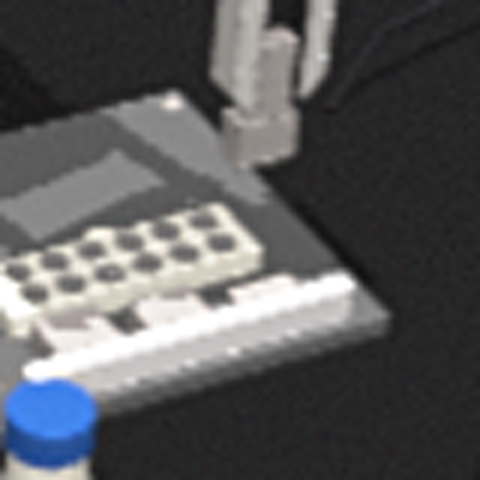

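```bash
python3 -m pendant '[[[0.04,-0.11,2,0,0,0],[0.04,-0.11,4,0,0,0],[0.04,-0.11,5.2,0,0,0],[0.04,-0.11,5.55,0,0,0],[0.04,-0.11,5.55,0,0,0],[0.04,-0.11,5.55,0,0,0]]]' | sed -n '1,2p;4,5p'; cat > ov.py <<'E'
from fit import *
import sys
s=sensors.get_state();x,y,z=s['tool_pos'];f=6
def ov(cam,sp,fz,out,center):
    c=cams.read_camera(cam);p=pix(c,center)[0].astype(int)-[40,40]
    I=cv2.resize(c['img'][p[1]:p[1]+80,p[0]:p[0]+80,::-1],(480,480),interpolation=cv2.INTER_CUBIC)
    def poly(P,col):
        q=np.round((pix(c,P)-p+.5)*f).astype(int);cv2.polylines(I,[q.reshape(-1,1,2)],True,col,1)
    def rect(x0,x1,y0,y1,zz): return np.array([[x0,y0,zz],[x1,y0,zz],[x1,y1,zz],[x0,y1,zz]])*mm
    sx,sy=518.7,122.5
    for yy,l in((-45,30),(0,25),(45,14)): poly(rect(sx+86-l,sx+86,sy+yy-15,sy+yy+15,28),(0,255,255))
    poly(rect(sx+86,sx+96,sy-80,sy+80,32),(0,255,255))
    poly(place(rect(-19,19,-63.5,63.5,26),.5485,.1203,np.radians(-.9)),(255,0,0))
    X,Y=sp
    poly(rect(X-8,X+8,Y-14,Y+14,fz),(0,255,0));poly(rect(X-8,X+8,Y-14,Y+14,fz+22),(0,255,0));poly(rect(X-6,X+6,Y-10,Y+10,fz+60),(0,0,255))
    return I
zb=z*1e3-8.9
I=np.hstack([ov(k,(x*1e3-.9,y*1e3),zb,'',[x-.02,y-.03,.03]) for k in sys.argv[2:]])
cv2.imwrite('pics/%s.png'%sys.argv[1],I);print(x,y,zb)
E
python3 ov.py p2 scene
```

```text
t: 14.75
tool_pos: [0.5805, 0.1687, 0.046]
ft_force: [0.6, 0.1, -1.0]
finger_gap: 0.0196
0.5805405377952414 0.16869618034382275 37.05473656929811
```

View pics/p2.png

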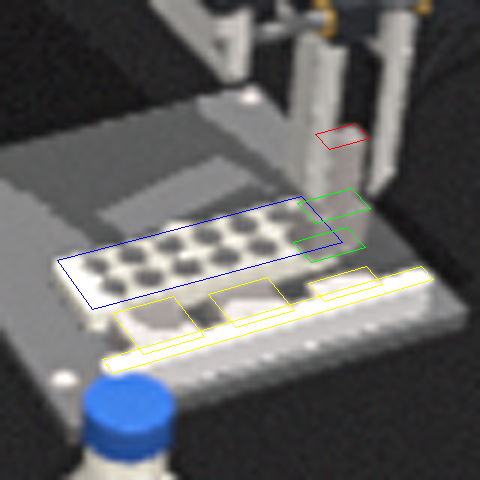

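```bash
python3 - <<'E'
from fit import *
c=cams.read_camera('scene')
vv,uu=np.mgrid[150:270,300:440];w=world(c,uu.ravel(),vv.ravel())*1e3
for y0 in (75,100,125,150,165,175):
    m=(abs(w[:,1]-y0)<4)&(w[:,0]>515)&(w[:,0]<625)&(w[:,2]<60);p=w[m];p=p[np.argsort(p[:,0])]
    print(y0,' '.join(f'{a:.0f}:{b:.0f}' for a,_,b in p))
# wells: blur-free look at the stored frame: refit plate in scene0 with top-face only thresholds
E
python3 - <<'E'
import cv2
a=cv2.imread('pics/scene0.png');cv2.imwrite('pics/pl.png',cv2.resize(a[185:228,330:405],None,fx=10,fy=10,interpolation=cv2.INTER_CUBIC))
E
```

```text
75 530:26 532:26 533:26 535:25 535:27 535:25 536:24 540:24 541:27 544:27 546:26 547:25 551:26 552:27 554:26 556:26 558:27 559:26 561:25 561:27 565:26 566:23 566:27 567:23 568:22 568:26 575:27 577:28 578:27 579:27 581:28 583:29 584:28 586:26 586:28 586:28 589:28 589:30 591:27 592:29 595:29 595:26 595:28 597:29 600:28 601:30 604:31 606:33 607:32 607:31 608:31 611:31 612:24 613:29 613:20 613:27 613:19 613:14 613:18 613:11 613:29 613:31 614:33 614:23 614:13 615:10 615:17 615:23 615:12 615:17 616:20 617:11 617:8 617:-0 617:1 617:34 618:4 618:8 618:14 618:5 619:-1 619:4 620:8 620:13 621:-1 623:-1 624:3 625:1
100 531:25 532:25 537:26 539:27 540:28 541:26 543:25 544:27 546:27 547:25 547:27 549:27 551:25 552:27 555:27 557:25 558:27 559:25 559:26 561:25 563:28 564:27 565:20 566:18 566:22 566:25 566:15 567:18 567:11 567:27 567:15 571:10 576:11 578:13 582:13 584:13 606:32 608:33 608:30 610:30 610:32 612:22 613:27 613:22 613:16 613:31 613:20 613:11 613:20 613:12 614:14 614:30 614:33 614:31 615:28 615:19 615:11 615:12 615:28 617:1 617:3 617:5 617:7 617:8 617:12 618:11 618:2 619:-2 619:1 619:11 620
[... 1816 characters left out ...]
613:32 614:27 614:30 614:26 614:30 615:5 615:12 615:24 615:33 616:11 616:21 616:3 616:18 616:11 617:7 617:5 618:11 618:3 619:-0 619:3 621:7 621:1 622:1 624:0 624:-0 625:-1
175 530:26 536:26 537:28 539:25 566:12 567:13 568:11 569:17 569:13 569:18 570:12 572:13 583:58 583:59 583:60 585:57 586:47 586:45 586:38 586:41 586:50 586:54 587:47 587:54 587:52 587:45 588:44 588:41 588:58 588:52 590:40 591:28 592:25 592:28 594:28 595:27 597:28 599:26 600:29 607:32 608:32 610:31 612:33 612:21 613:24 613:19 614:33 614:17 614:27 614:16 614:14 614:30 614:16 615:2 615:32 615:20 616:14 616:28 616:12 616:25 616:30 616:-1 616:-4 616:10 617:12 617:-2 618:8 618:10 619:3 619:6 620:13 622:-1 622:1 624:2 624:-1 625:0
```

View pics/pl.png

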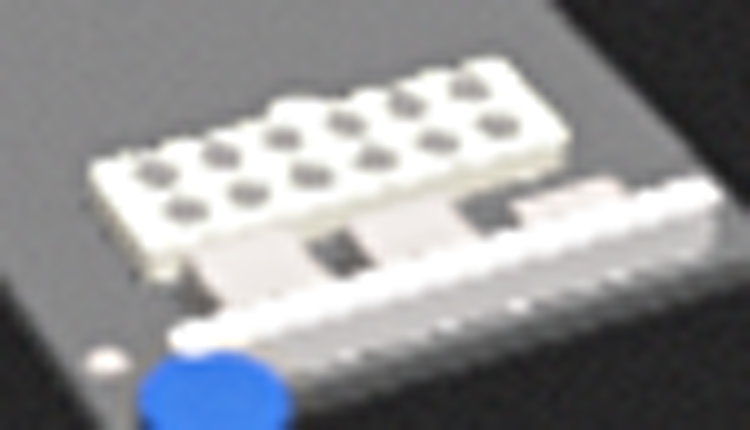

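The depth data confirms the plate edge at x≈568 and the short-stop face at x≈590.5. The held foot's front is at about 587, so its centre is at 579, mid-gap. I'll lower it.

```bash
python3 -m pendant '[[[0,0.05,0.7,0,0,0],[0,0.05,1.4,0,0,0],[0,0.05,2,0,0,0],[0,0.05,2.3,0,0,0],[0,0.05,2.3,0,0,0]]]' | sed -n '1,2p;4,5p'; for i in 1 2 ; do python3 -m pendant '[[[0,0,0.1,0,0,0],[0,0,0.1,0,0,0]]]' | sed -n '2p;4p'; done
```

```text
t: 15.35
tool_pos: [0.5799, 0.1681, 0.0216]
ft_force: [0.4, -0.0, -0.5]
finger_gap: 0.0196
tool_pos: [0.5801, 0.1682, 0.0211]
ft_force: [0.1, -0.6, -1.2]
tool_pos: [0.5803, 0.1682, 0.0209]
ft_force: [-2.2, -1.0, 6.5]
```

```bash
python3 -m pendant '[[[0,0,0,0,0,0],[0,0,0,0,0,0],[0,0,0,0,0,0],[0,0,0,0,0,0]]]' 4 | sed -n '1,2p;4,5p'; python3 -m pendant '[[[0,0,-1,0,0,0],[0,0,-3,0,0,0],[0,0,-5,0,0,0],[0,0,-7.5,0,0,0],[0,0,-8,0,0,0],[0,0,-8,0,0,0]]]' | sed -n '1,2p;4,5p';  cat > m4.py <<'E'
from fit import *
c=cams.read_camera('scene')
vv,uu=np.mgrid[150:270,300:440];w=world(c,uu.ravel(),vv.ravel())*1e3
def st(n,a,i): print(n,len(a),np.round(np.percentile(a[:,i],[3,10,50,90,97]),1) if len(a) else '')
X,Y,Z=w.T
st('foot front x',w[(Z>27)&(Z<32)&(abs(Y-168)<11)&(X<603)&(X>575)],0)
st('stem front x',w[(Z>40)&(Z<66)&(abs(Y-168)<11)&(X<603)&(X>565)],0)
st('stem y',w[(Z>40)&(Z<66)&(abs(Y-168)<25)&(X<603)&(X>565)],1)
st('stem top z',w[(Z>40)&(Z<80)&(abs(Y-168)<11)&(X<603)&(X>565)],2)
for y0 in range(70,181,15):
    st(f'plate edge x @{y0}',w[(Z>15)&(Z<23)&(abs(Y-y0)<6)&(X>555)&(X<585)],0)
E
python3 m4.py
```

```text
t: 16.15
tool_pos: [0.58, 0.1682, 0.02]
ft_force: [-0.2, -0.4, 0.1]
finger_gap: 0.0398
t: 16.75
tool_pos: [0.5804, 0.1683, 0.1009]
ft_force: [0.3, -0.5, -0.3]
finger_gap: 0.04
foot front x 25 [584.1 584.9 592.4 598.8 600.7]
stem front x 59 [573.4 576.8 584.2 585.6 586.1]
stem y 66 [155.8 157.1 161.9 172.5 175.4]
stem top z 88 [40.7 43.8 59.8 71.8 72.3]
plate edge x @70 2 [565.3 565.4 566.4 567.4 567.5]
plate edge x @85 3 [565.5 565.6 566.2 567.2 567.4]
plate edge x @100 10 [563.2 563.4 566.2 570.8 580.7]
plate edge x @115 5 [564.6 564.8 565.9 566.7 567.1]
plate edge x @130 8 [565.  565.3 566.2 567.4 567.6]
plate edge x @145 6 [565.4 565.4 565.8 567.7 568.9]
plate edge x @160 2 [566.1 567.1 573.  578.9 579.9]
plate edge x @175 0
```

Depth shows the spacer standing upright, with its top at z=72 mm and its centre at about (579, 167). Next I'll close the fingers, move in front of the boss and push.

```bash
python3 -m pendant '[[[-2,1,0,0,0,0],[-5,3,0,0,0,0],[-8,4.7,1,0,0,0],[-8.4,4.8,4,0,0,0],[-8.4,4.8,7,0,0,0],[-8.4,4.8,8,0,0,0],[-8.4,4.8,8,0,0,0]]]' 0 20 | sed -n '1,2p;4,5p'; python3 d.py .500 .1203 -.003 0
```

```text
t: 17.5
tool_pos: [0.4951, 0.12, 0.0185]
ft_force: [0.5, -0.5, 0.9]
finger_gap: 0.0006
t 17.5 pos [0.4951 0.12   0.0185] toolx yaw 0.04 z [-0.004 -0.001 -1.   ] F [ 0.5 -0.5  0.9] gap 0.0006
shift cm [ 0.5  -0.03  2.15]
rotvec deg [0.03 0.2  0.04]
```

```bash
python3 -m pendant '[[[0,-0.03,0.8,0,0,0],[0,-0.03,1.6,0,0,0],[0,-0.03,2.1,0,0,0],[0,-0.03,2.1,0,0,0]]]' | sed -n '1,2p;4,5p'; python3 d.py .5225 .1203 -.003 0; python3 - <<'E'
from h import *
c=cams.read_camera('scene');p=pix(c,[.54,.12,.03])[0].astype(int)
cv2.imwrite('pics/b1.png',cv2.resize(c['img'][p[1]-36:p[1]+36,p[0]-36:p[0]+44,::-1],None,fx=7,fy=7,interpolation=cv2.INTER_CUBIC))
E
```

```text
t: 17.9
tool_pos: [0.4959, 0.1204, -0.0014]
ft_force: [-0.3, 0.0, -0.2]
finger_gap: 0.0002
t 17.9 pos [ 0.4959  0.1204 -0.0014] toolx yaw 0.04 z [-0.001 -0.    -1.   ] F [-0.3  0.  -0.2] gap 0.0002
shift cm [2.66 0.01 0.16]
rotvec deg [0.01 0.04 0.04]
```

View pics/b1.png

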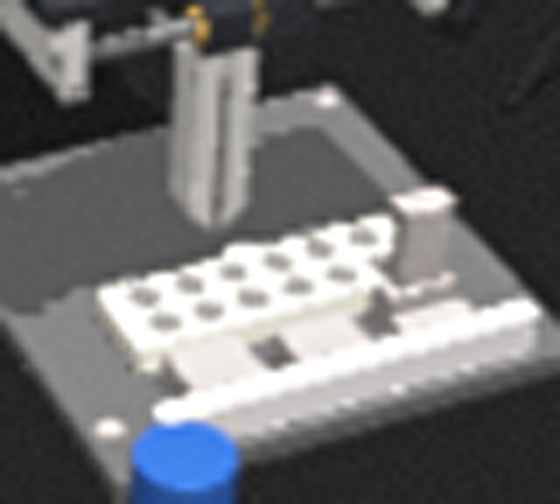

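The spacer stands upright at (425,240) in this crop, in front of the short stop. The fingers are in line behind the boss at (240,248), so I'll push slowly.

```bash
python3 -m pendant '[[[0.7,0,0,0,0,0],[1.4,0,0,0,0,0],[1.8,0,0,0,0,0],[2.0,0,0,0,0,0],[2.1,0,0,0,0,0],[2.2,0,0,0,0,0],[2.3,0,0,0,0,0],[2.4,0,0,0,0,0],[2.4,0,0,0,0,0]]]' | sed -n '1,2p;4,5p'; for i in 1 2 3 ; do python3 -m pendant '[[[0.05,0,0,0,0,0],[0.1,0,0,0,0,0],[0.1,0,0,0,0,0]]]' | sed -n '2p;4p'; done; python3 m4.py
```

```text
t: 18.85
tool_pos: [0.5201, 0.1204, -0.001]
ft_force: [-1.4, -0.4, 0.9]
finger_gap: 0.0003
tool_pos: [0.5211, 0.1204, -0.001]
ft_force: [-2.9, -1.2, 1.4]
tool_pos: [0.5219, 0.1205, -0.001]
ft_force: [-3.6, 0.4, 2.3]
tool_pos: [0.5226, 0.1208, -0.001]
ft_force: [-6.9, 2.6, 4.4]
foot front x 28 [588.8 589.5 594.1 600.3 601.2]
stem front x 57 [577.1 581.6 587.8 589.2 590.1]
stem y 63 [156.2 157.2 164.  174.5 175.6]
stem top z 90 [42.2 44.7 60.5 71.6 73.2]
plate edge x @70 0 
plate edge x @85 0 
plate edge x @100 9 [572.  572.2 573.8 575.4 575.4]
plate edge x @115 1 [570.4 570.4 570.4 570.4 570.4]
plate edge x @130 0 
plate edge x @145 5 [568.3 569.9 574.9 575.8 575.9]
plate edge x @160 3 [573.8 573.8 574.  578.  578.7]
plate edge x @175 0
```

```bash
for i in 1 2 3 ; do python3 -m pendant '[[[0.05,0,0,0,0,0],[0.1,0,0,0,0,0],[0.1,0,0,0,0,0],[0.1,0,0,0,0,0]]]' | sed -n '1,2p;4p'; done; python3 m4.py | grep -v @1[13]5
```

```text
t: 20.2
tool_pos: [0.5228, 0.1208, -0.0011]
ft_force: [-11.4, 2.3, 5.8]
t: 20.6
tool_pos: [0.523, 0.1208, -0.0012]
ft_force: [-17.0, 2.1, 10.2]
t: 21.0
tool_pos: [0.5232, 0.1208, -0.0013]
ft_force: [-23.3, 2.4, 14.7]
foot front x 25 [583.1 588.7 591.9 600.1 601.6]
stem front x 59 [578.6 580.  587.4 589.4 590.7]
stem y 63 [156.9 157.4 164.  173.6 176.3]
stem top z 92 [41.7 45.  59.4 71.7 72.5]
plate edge x @70 0 
plate edge x @85 0 
plate edge x @100 6 [572.3 572.6 573.9 575.  575.3]
plate edge x @130 1 [571.9 571.9 571.9 571.9 571.9]
plate edge x @145 9 [572.6 572.8 574.8 575.2 575.5]
plate edge x @160 3 [579.1 579.8 583.9 584.4 584.5]
plate edge x @175 0
```

```bash
python3 - <<'E'
from fit import *
c=cams.read_camera('scene');p=pix(c,[.57,.12,.03])[0].astype(int)
cv2.imwrite('pics/b2.png',cv2.resize(c['img'][p[1]-28:p[1]+28,p[0]-40:p[0]+40,::-1],None,fx=10,fy=10,interpolation=cv2.INTER_CUBIC))
vv,uu=np.mgrid[150:270,300:440];w=world(c,uu.ravel(),vv.ravel())*1e3;X,Y,Z=w.T
for y0 in (62,78,92,100,122,145,150):
    m=(abs(Y-y0)<4)&(X>555)&(X<600)&(Z<40);q=w[m];q=q[np.argsort(q[:,0])];print(y0,' '.join(f'{a:.0f}:{b:.0f}' for a,_,b in q))
m=np.zeros(c['depth'].shape,bool)
a=cv2.imread('pics/scene0.png').astype(int);d=np.abs(a-c['img'][:,:,::-1]).max(2);
for n,P in(('petri',[.373,-.106,.01]),('jar',[.682,-.138,.02]),('box',[.51,-.453,.02]),('blk1',[.606,-.185,.03]),('blk2',[.515,-.123,.03]),('blk3',[.565,-.077,.03]),('bottle',[.768,-.03,.08])):
    u,v=pix(c,P)[0].astype(int);print(n,np.round(d[v-8:v+9,u-8:u+9].mean(),1))
print(sensors.get_state()['ft_force'])
E
```

```text
62 555:28 555:26 557:26 557:25 559:25 560:27 562:26 562:24 566:27 566:24 568:26 569:25 570:25 571:24 573:15 573:20 573:23 574:27 574:26 575:14 576:18 576:25 576:12 577:11 579:17 579:29 579:24 579:27 582:19 582:12 582:26 582:13 582:29 582:16 583:23 584:27 587:26 587:28 590:22 590:19 591:26 592:30 594:28 596:27 596:29 597:27 599:28
78 556:25 559:27 561:26 561:28 561:25 563:27 565:25 566:26 569:27 572:27 573:27 575:28 577:28 578:27 578:27 580:27 582:27 582:28 584:28 586:27 588:28 588:27 591:28 591:26 592:28 594:28 596:29 596:28 599:30 599:27
92 555:26 556:23 557:26 558:26 562:26 562:27 565:27 566:27 567:26 568:26 572:29 572:27 573:26 573:22 575:26 579:28 583:28 587:28 588:28 591:27 598:29
100 557:26 559:28 560:25 564:27 564:24 565:26 566:28 569:28 571:27 572:26 572:24 572:26 573:16 574:18 574:21 574:25 575:24 575:24 576:15 577:23 577:11 578:14 581:12 583:12
122 557:27 560:27 560:29 563:25 563:27 564:27 565:25 567:26 570:25 572:23 573:24 574:27 575:24 583:27 584:28 585:28 586:27 588:28 589:28 591:27 592:28 593:27 595:27 596:26 596:29 598:28
145 556:26 558:27 559:24 560:27 561:27 561:24 562:25 566:27 567:25 568:26 568:27 570:25 570:24 572:19 573:26 574:24 574:15 574:25 574:19 574:23 575:22 575:18 583:13 584:13
150 556:26 558:23 561:27 562:25 566:27 567:27 567:25 568:25 570:25 570:24 573:11 573:24 573:26 573:14 574:15 574:19 574:23 575:22 575:12 576:26 576:16 576:12 576:21 577:23 577:20 578:11 578:34 578:31 579:11 581:19 581:30 582:13 582:17 583:13 584:13 586:30 586:20 591:20 595:31 595:23 595:27 598:29
petri 1.0
jar 1.0
box 1.9
blk1 3.8
blk2 3.9
blk3 5.8
bottle 0.6
[-22.2933971    2.96164307  14.02524902]
```

View pics/b2.png

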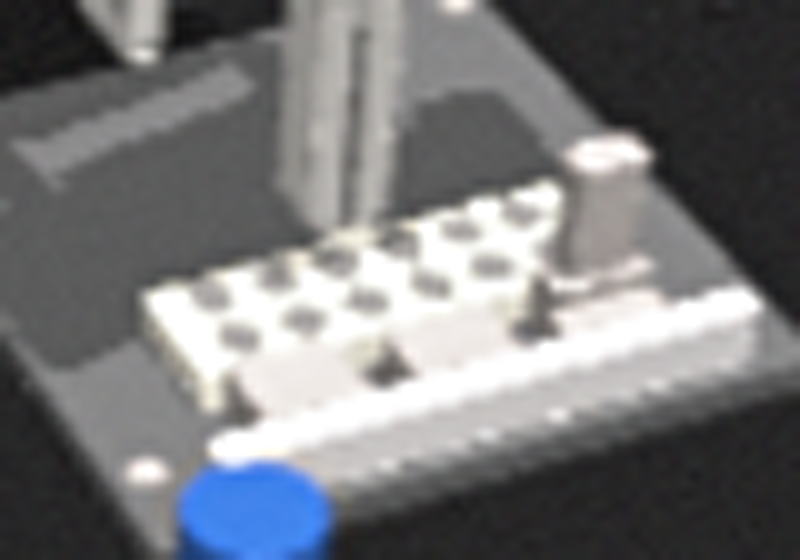

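The plate edge lies at x≈574.5 at both ends. It meets the long stop at (300,375) and the spacer foot at (560,275) with no gap, and the push is steady at about 22 N. Handing in.

```bash
python3 -c "
from station import job;print(job.hand_in())"
```

```text
the job is handed in; nothing more can be done
None
```

The job is done and handed in at about 21 s of the 67 s, with the fingers still pressing the plate at about 22 N.

- **Keys:** I pressed large, then medium, then small. Each bottomed out at its collar, at 15, 23 and 30 N. The first try at the large key only hovered, because the real fingertips are about 19 mm above the reported TCP. I found that from the depth picture and corrected for it by contact. Key travel has no direct readout, so "fully down" rests on the matching stop heights and the force jump.
- **Spacer:** I took the steel one and left the three black look-alikes alone. I set it down in the gap at the short stop and released it. Depth showed it upright, with its top 60 mm above the bed.
- **Plate:** I pushed it by the boss until it stopped hard. The last depth check put its front edge at x≈574–575 mm near both ends, matching the long stop's face at 574.7. No gap showed at the stop or the spacer, to within the 1–2 mm camera noise.
- **Other things:** The petri dish, jar, wash bottle and slide box look unchanged between the first and last pictures. The black look-alikes differ slightly, which I took for arm shadow. I did not check the beaker, glasses or pen; the arm never went near them.
- **Odd reading:** About 14 N of upward force shows on the tool while pushing. It appeared with sideways load on the keys too, so I put it down to arm compliance.

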